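Snap the junction box cover shut

TASK

The cover is lying on the grey junction box, but its four blue rim sections still stand up. Press round the rim with the fingertips, section by section, until all four have clicked fully down and are flush with the grey corners. Leave the box standing where it is, do not lift or hammer on it, and leave the things around it alone.

Things in the scene. Friction and masses are not known exactly. Their poses are not given: they have to be found in the camera images.
- jbox: grey junction box, loose, about 0.9 kg, 130 (its x) x 170 (its y) mm, 60 mm tall; origin at the centre of its underside, z up. Its 24 mm wide top rim has four fixed grey corners and, between them, four blue snap sections, one a side. White panel inside the rim: fixed, 56 mm up. The white tongue on each outer wall (22 mm wide, 4 mm out) flexes out 2 mm as its section clicks.
- rim_front_top (a point): centre of the top face of the blue rim section on the box's own -x side, 116 mm long (along the box's y) and 24 mm wide, 53 mm from the box's centre; the spot is marked by three white ribs. 68 mm above the table when open, 60 mm when shut. It slides only along the box's z.
- rim_front (a joint): how far that section is pressed down, in m: 0 open (8 mm proud), 0.008 fully shut. It resists with up to about 7 N (most at 0.002 to 0.003); past 0.005 it snaps down to 0.008 by itself and stays shut, before that it springs back up when released.
- rim_rear_top (a point): centre of the top face of the blue rim section on the box's own +x side, 116 mm long (along the box's y) and 24 mm wide, 53 mm from the box's centre; the spot is marked by three white ribs. 68 mm above the table when open, 60 mm when shut. It slides only along the box's z.
- rim_rear (a joint): how far that section is pressed down, in m: 0 open (8 mm proud), 0.008 fully shut. It resists with up to about 7 N (most at 0.002 to 0.003); past 0.005 it snaps down to 0.008 by itself and stays shut, before that it springs back up when released.
- rim_left_top (a point): centre of the top face of the blue rim section on the box's own +y side, 76 mm long (along the box's x) and 24 mm wide, 73 mm from the box's centre; the spot is marked by three white ribs. 68 mm above the table when open, 60 mm when shut. It slides only along the box's z.
- rim_left (a joint): how far that section is pressed down, in m: 0 open (8 mm proud), 0.008 fully shut. It resists with up to about 7 N (most at 0.002 to 0.003); past 0.005 it snaps down to 0.008 by itself and stays shut, before that it springs back up when released.
- rim_right_top (a point): centre of the top face of the blue rim section on the box's own -y side, 76 mm long (along the box's x) and 24 mm wide, 73 mm from the box's centre; the spot is marked by three white ribs. 68 mm above the table when open, 60 mm when shut. It slides only along the box's z.
- rim_right (a joint): how far that section is pressed down, in m: 0 open (8 mm proud), 0.008 fully shut. It resists with up to about 7 N (most at 0.002 to 0.003); past 0.005 it snaps down to 0.008 by itself and stays shut, before that it springs back up when released.
- breaker: white two-pole circuit breaker, 70 x 36 x 72 mm, standing near the box; origin at its underside; leave it alone
- terminals: row of grey terminal blocks, 34 x 54 x 24 mm, lying near the box; origin at its underside; leave it alone
- screwdriver: screwdriver with red handle, 190 mm long, lying along its x near the box; leave it alone
- multimeter: yellow handheld multimeter, 150 x 78 x 45 mm, lying on the table; origin at its underside; leave it alone
- spray_can: blue spray can, 54 mm across, 150 mm tall, standing; origin at its underside; leave it alone
- torch: black torch, 130 mm long, 36 mm across, lying; origin at its underside; leave it alone
- gland_tray: small red open tray, 100 x 80 x 35 mm; origin at its underside; leave it alone

How it is judged:
By the outcome, as a careful person would: the job done as asked, in the order asked, and still so for the second after the job is handed in, with the robot touching nothing.
It also fails if it takes over 42 s, if anything falls off the work surface, if the arm or the gripper's body presses on something with over 40 N, if the wrist force passes 120 N, or if a joint passes its speed limit or range.

ROBOT

A 6-joint arm with a two-finger parallel gripper is mounted at the origin on the work surface. World frame = base frame: x ahead of the robot, y to its left, z up, the work surface at z = 0. Lengths are in m, angles in rad, forces in N, time in s.
With the tool pointing down it reaches from about 0.35 to 0.85 m from the base axis. Payload 8.1 kg.
Tool frame: the origin (TCP) lies at the centre of the arm's flange, where the gripper is bolted on; the fingertips stand 186 mm ahead of it and the grasp point (between the pads) lies 167 mm ahead of it; z points along the fingers, y is the direction in which the jaws open and shut (so a half turn about z gives the same grasp; the last joint's range is limited). The gripper opens to 93 mm and grips with 3 to 60 N. Pads are 15 mm wide; open, the fingers measure 128 mm over their backs; the gripper's body (75 mm by 188 mm) begins 65 mm behind the grasp point.
Start: joints at [-1.412, 0.13, 1.488, -0, 1.523, -0.085], TCP at [0.145, -0.582, 0.405] pointing down, gripper open.
Joint ranges: [-2.96, 2.96], [-0.89, 2.26], [0.02, 2.5], [-1.34, 4.48], [0, 2.73], [-2.66, 2.66]. Speed limits (rad/s): [2.39, 2.39, 2.79, 3.14, 3.14, 3.14].

INTERFACE

Orientations are given as a rotation vector (axis times angle).
In Python, from plant import robot, viewer, order gives the robot as it stands.
- The arm moves only by the tool apply_moves, never from a script. Its argument "deltas" is a list of rows, each a list of 3 entries, a list of its own where there are three numbers: the finger opening in mm, from 0 to 93, then the shift along the tool's x, y, z in mm, then the turn about the tool's z in rad. In form: [[grip, [dx, dy, dz], yaw], ...]. A call has 1 to 5 rows; each row shifts and turns the commanded pose from where the row before left it, along the tool's axes as they then stand; what a row does not reach is not made up. A row lasts 1/8 s, in which the tool goes at most 62.5 mm and 10.7 degrees, less where a joint would pass 70% of its speed; a pose out of reach is approached as far as the arm can. A call is refused whole if a number of a shift passes 62.5 or a number of a turn 0.188, either way. A call with a gripper value outside its range is refused whole. The fingers move at their own pace and stop on an object; "grip_force" is the grip in N (left out, the last holds). Time passes only in rows, so rows that do not move let the fingers close. It gives the time, the measured TCP pose, the force and the opening at its end, in the units of the state.
- robot.read_state(): the state, without advancing time (a new reading comes with each control period).
- viewer.read_camera(name): name is "scene" or "side" or "wrist"; returns the picture (420x560x3 uint8, blue, green, red); there is no depth.
- viewer.get_calibration(name): a dict with "fx", "fy", "cx", "cy" (pixels), "distortion" ([k1, k2, p1, p2, k3] as OpenCV has them; the pictures are not rectified), "R" (3x3) and "t" (3): a world point X has camera coordinates R X + t. Camera axes: x right, y down, z forward; pixel columns grow to the right and rows downward; lengths in m; the calibration is good to about 2 mm. A picture is of the moment at which its call begins: read the wrist's pose just before it. get_calibration takes no time and is no camera call; for the wrist camera it gives the pose at the moment of the call.
- order.close_job(): hands the job in, once; it reports no verdict.
The state is a dict: "t": time; "q": joint angles; "dq": joint speeds; "joint_torque": joint torques, N m; "tool_pos": TCP position; "orientation": TCP orientation; "force": force on the tool from outside, world axes, zero at the start; "wrist_torque": the same for the moment, N m; "opening": finger opening in m.
Only numpy, scipy, OpenCV 4.12 (cv2) and the standard library are available. Lean on these libraries where they do the work, as an engineer would, in place of code of your own. Each camera call takes 0.05 s, during which the arm holds its last target. There are 200 camera calls.

## Working session

There is one attempt and no reset: what is moved stays moved. The work goes in short steps, Python scripts to look and compute and a tool call to move; the robot and the scene stay as the last step left them, time stands still between calls to the robot, and variables do not carry over. Pictures are saved under pics/ and viewed, about 8 in all and at most 12, crops included, and the job is handed in when it is done.

Besides the shell and the picture viewer there is one more tool, called after "Call:" as name(argument=value, ...) on one line, values as JSON. apply_moves: Moves the arm, as the interface text tells. Its arguments: {"type":"object","properties":{"deltas":{"type":"array"},"grip_force":{"type":"number"}},"required":["deltas"]}

```bash
mkdir -p pics
python3 - <<'E'
from plant import robot, viewer
import cv2,numpy as np
for n in("scene","side"):
    im=viewer.read_camera(n); cv2.imwrite(f"pics/{n}0.png",im)
    c=viewer.get_calibration(n); print(n,{k:np.round(v,3).tolist() for k,v in c.items()})
print(robot.read_state())
E
```

```text
scene {'fx': 465.705, 'fy': 465.705, 'cx': 281.16, 'cy': 209.325, 'distortion': [-0.097, 0.0, 0.0, 0.0, 0.0], 'R': [[0.266, 0.964, 0.007], [0.821, -0.223, -0.525], [-0.505, 0.145, -0.851]], 't': [-0.123, -0.395, 1.513]}
side {'fx': 419.59, 'fy': 419.59, 'cx': 270.452, 'cy': 206.718, 'distortion': [-0.09, 0.0, 0.0, 0.0, 0.0], 'R': [[-0.974, -0.226, -0.001], [-0.155, 0.67, -0.726], [0.165, -0.707, -0.688]], 't': [0.514, 0.131, 1.34]}
{'t': 0.1, 'q': array([-1.41238697e+00,  1.31086095e-01,  1.48917290e+00, -3.92184920e-05,
        1.52300527e+00, -8.53592619e-02]), 'dq': array([-0.00161694,  0.0001544 , -0.00082219, -0.00098648,  0.00175506,
       -0.00029862]), 'joint_torque': array([ 2.43081042e-03, -5.61337388e+01, -4.93096375e+01,  7.69724767e-02,
        2.91104161e-02, -7.99923669e-05]), 'tool_pos': array([ 0.14482204, -0.58204526,  0.40379044]), 'orientation': array([-3.11662907e+00, -3.81763516e-01,  1.57291266e-04]), 'force': array([0.54489475, 0.2169022 , 0.60367448]), 'wrist_torque': array([ 0.0255375 , -0.00181945, -0.00427862]), 'opening': 0.09252288352138223}
```

View pics/scene0.png

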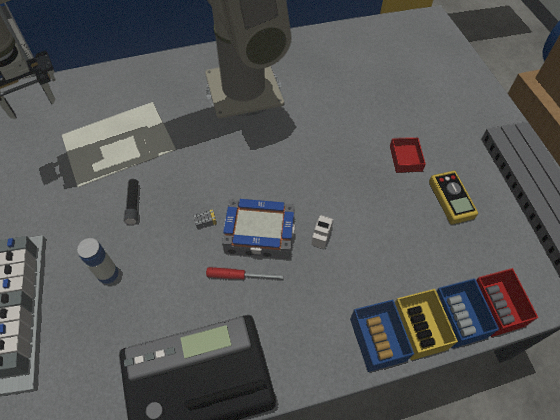

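View pics/side0.png

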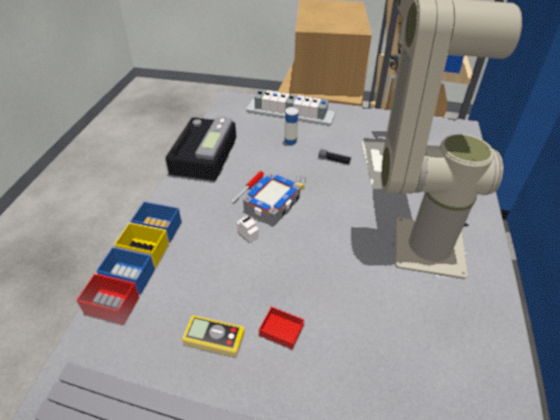

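The scene view shows the box at about (259,227), with the breaker at (322,230), the terminals at (205,218) and the screwdriver at (240,273). Next I'll measure the box from the blue sections and the white panel.

```bash
cat > h.py <<'E'
from plant import robot, viewer
import cv2,numpy as np
from scipy.spatial.transform import Rotation as Ro
def ray(c,uv,z):
    K=np.array([[c["fx"],0,c["cx"]],[0,c["fy"],c["cy"]],[0,0,1]])
    p=cv2.undistortPoints(np.float64(uv).reshape(-1,1,2),K,np.float64(c["distortion"])).reshape(-1,2)
    R=np.array(c["R"]);t=np.array(c["t"]);o=-R.T@t
    d=np.c_[p,np.ones(len(p))]@R
    return o+d*((z-o[2])/d[:,2])[:,None]
def blobs(m,amin):
    cs,_=cv2.findContours(m,cv2.RETR_EXTERNAL,cv2.CHAIN_APPROX_NONE)
    return [x for x in cs if cv2.contourArea(x)>amin]
E
python3 - <<'E'
from h import *
for n,(x0,y0,x1,y1) in {"scene":(215,190,302,262),"side":(236,165,308,225)}.items():
    im=cv2.imread(f"pics/{n}0.png");c=viewer.get_calibration(n)
    hsv=cv2.cvtColor(im,cv2.COLOR_BGR2HSV)
    roi=np.zeros(im.shape[:2],np.uint8);roi[y0:y1,x0:x1]=255
    b=cv2.inRange(hsv,(100,120,60),(130,255,255))&roi
    w=cv2.inRange(hsv,(0,0,150),(180,70,255))&roi
    for nm,m,z,a in(("blue",b,.068,20),("white",w,.056,200)):
        for k in blobs(m,a):
            P=ray(c,k.reshape(-1,2),z);r=cv2.minAreaRect((P[:,:2]*1000).astype(np.float32))
            print(n,nm,cv2.boundingRect(k),np.round(r[0],1),np.round(r[1],1),round(r[2],1))
    cv2.imwrite(f"pics/{n}crop.png",cv2.resize(im[y0-20:y1+40,x0-30:x1+40],None,fx=5,fy=5)[:600,:800])
E
```

```text
scene blue (233, 235, 47, 12) [590.8 -99.1] [113.5  23.3] 69.4
scene blue (282, 212, 12, 26) [567.  -12.3] [22.6 74.3] 69.4
scene blue (224, 207, 13, 26) [ 514.9 -148.9] [22.6 75.1] 69.4
scene blue (239, 199, 45, 11) [491.4 -61.9] [114.4  24. ] 69.2
scene white (235, 210, 48, 28) [538.8 -79.8] [115.   71.5] 69.2
side blue (248, 177, 23, 33) [582.8 -60.4] [ 73.2 164.6] 11.8
side blue (274, 175, 22, 33) [498.3 -90.4] [ 71.2 166.3] 14.0
side white (254, 180, 36, 34) [534.5 -67.8] [142.1 100.5] 69.2
side white (236, 165, 72, 60) [543.5 -83.4] [264.5 306.2] 13.0
```

View pics/scenecrop.png

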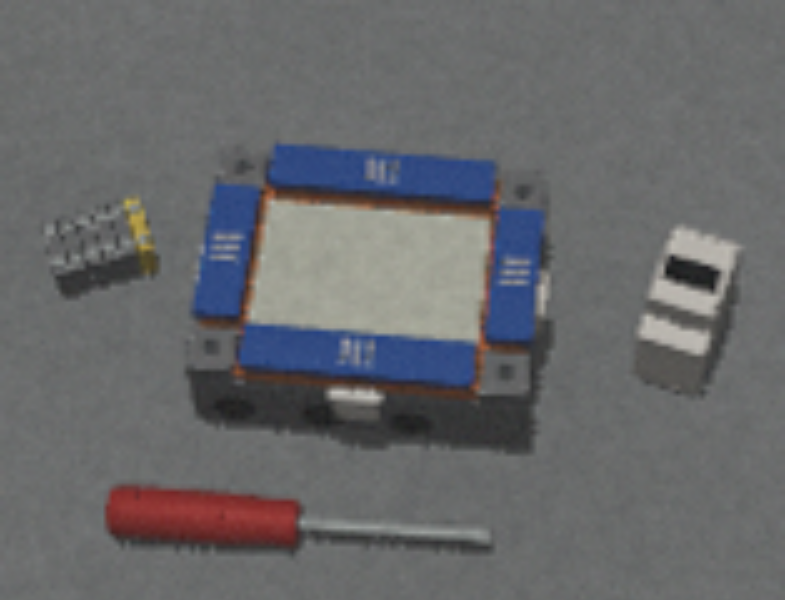

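The measurement fits well: the centre is about (541,-80.5) mm, the box's y axis is at 69.4°, and all four section centres match the nominal geometry. I'll travel high to the front section with the fingers closed.

Call:
apply_moves(deltas=[[0,[31,-28,0],0],[0,[31,-28,0],0],[0,[31,-28,0],0],[0,[31,-28,0],0],[0,[31,-28,0],0]], grip_force=20)

```text
t: 0.72
tool_pos: [0.262, -0.4077, 0.4043]
orientation: [-3.118, -0.382, 0.0]
force: [0.5, -0.1, 0.6]
opening: 0.048
```

Call:
apply_moves(deltas=[[0,[31,-28,0],0],[0,[31,-28,0],0],[0,[31,-28,0],0],[0,[31,-28,0],0],[0,[31,-28,0],0]])

```text
t: 1.35
tool_pos: [0.3786, -0.2344, 0.4044]
orientation: [-3.118, -0.382, 0.0]
force: [0.0, 0.2, -0.2]
opening: 0.0011
```

Call:
apply_moves(deltas=[[0,[31,-28,0],0],[0,[31,-28,0],0],[0,[31,-28,0],0],[0,[31,-28,0],0],[0,[31,-28,0],0]])

```text
t: 1.98
tool_pos: [0.4952, -0.0611, 0.4044]
orientation: [-3.118, -0.382, 0.001]
force: [0.0, 0.1, 0.6]
opening: 0.0006
```

Call:
apply_moves(deltas=[[0,[0,0,30],0.151],[0,[0,0,30],0.151],[0,[0,0,30],0.151],[0,[0,0,30],0.151],[0,[0,0,0],0]])

```text
t: 2.6
tool_pos: [0.4932, -0.0621, 0.2818]
orientation: [-3.091, 0.561, 0.01]
force: [-0.5, 0.4, 0.5]
opening: 0.0006
```

Run:
```python
from h import *
s=robot.read_state();print(s["tool_pos"],s["orientation"],s["force"])
c=viewer.get_calibration("wrist");w=viewer.read_camera("wrist");sc=viewer.read_camera("scene")
a=cv2.resize(sc[170:290,180:350],(400,282))
o=np.zeros((420,960,3),np.uint8);o[:,:560]=w;o[:282,560:]=a
cv2.imwrite("pics/w1.png",cv2.resize(o,(800,350)))
hsv=cv2.cvtColor(w,cv2.COLOR_BGR2HSV)
b=cv2.inRange(hsv,(100,120,40),(130,255,255))
for k in blobs(b,200):
    P=ray(c,k.reshape(-1,2),.068);r=cv2.minAreaRect((P[:,:2]*1000).astype(np.float32))
    print(cv2.boundingRect(k),np.round(r[0],1),np.round(r[1],1),round(r[2],1))
```

```text
[ 0.49324911 -0.06207931  0.28182511] [-3.09074012  0.56127438  0.00969287] [-0.50657084  0.41220965  0.45123365]
(194, 218, 176, 35) [493.5 -62.2] [114.3  23.6] 69.4
(375, 93, 50, 122) [ 516.4 -147.2] [24.3 73.7] 69.3
(140, 92, 50, 123) [566.7 -13.8] [24.3 74.1] 69.3
(182, 42, 202, 45) [590.2 -98.9] [114.6  23.4] 69.4
```

View pics/w1.png

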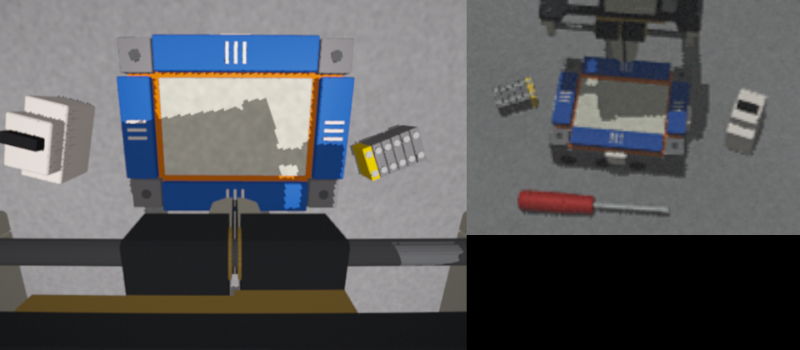

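The wrist view shows the closed tips right over the front section's ribs at about (235,195). Its four section centres agree with the scene camera to 2 mm. I'll descend gently.

Call:
apply_moves(deltas=[[0,[-1,0,10],0],[0,[0,0,8],0],[0,[0,0,4],0],[0,[0,0,2],0],[0,[0,0,1],0]])

```text
t: 3.32
tool_pos: [0.4938, -0.0621, 0.2597]
orientation: [3.091, -0.563, 0.0]
force: [0.4, -0.6, 0.0]
opening: 0.0007
```

Call:
apply_moves(deltas=[[0,[0,0,1],0],[0,[0,0,1],0],[0,[0,0,1],0],[0,[0,0,1],0],[0,[0,0,1],0]])

```text
t: 3.95
tool_pos: [0.4938, -0.0621, 0.2547]
orientation: [3.091, -0.563, 0.0]
force: [-0.1, -0.8, -0.3]
opening: 0.0007
```

Call:
apply_moves(deltas=[[0,[0,0,1],0],[0,[0,0,1],0],[0,[0,0,1],0],[0,[0,0,0.5],0],[0,[0,0,0],0]])

```text
t: 4.58
tool_pos: [0.4939, -0.0621, 0.2518]
orientation: [3.091, -0.563, 0.0]
force: [-3.6, 0.7, 7.5]
opening: 0.0002
```

Call:
apply_moves(deltas=[[0,[0,0,1],0],[0,[0,0,1],0],[0,[0,0,1],0],[0,[0,0,0],0]])

```text
t: 5.08
tool_pos: [0.4937, -0.062, 0.2479]
orientation: [-3.091, 0.563, 0.001]
force: [0.3, -0.5, 0.3]
opening: 0.0003
```

The front section snapped: the force rose to 7.5 N and dropped to about 0 with the tip at 62 mm. Next is the left section.

Call:
apply_moves(deltas=[[0,[0,0,-10],0],[0,[0,0,-10],0],[0,[13,-18,0],0],[0,[13,-18,0],0],[0,[13,-18,0],0]])

```text
t: 5.7
tool_pos: [0.5502, -0.025, 0.2694]
orientation: [-3.091, 0.563, -0.002]
force: [1.0, -0.7, 0.8]
opening: 0.0006
```

Call:
apply_moves(deltas=[[0,[13,-18,0],0],[0,[0,0,0],-0.175],[0,[0,0,0],-0.175],[0,[0,0,0],-0.175],[0,[0,0,0],-0.175]])

```text
t: 6.32
tool_pos: [0.5681, -0.013, 0.2693]
orientation: [3.095, 0.54, 0.002]
force: [-0.1, 0.0, -0.6]
opening: 0.0008
```

Call:
apply_moves(deltas=[[0,[0,0,0],-0.175],[0,[0,0,0],-0.174],[0,[0,0,0],-0.174],[0,[0,0,0],-0.174],[0,[0,0,0],-0.174]])

```text
t: 6.95
tool_pos: [0.5681, -0.0131, 0.2693]
orientation: [2.578, 1.795, 0.001]
force: [0.6, -1.1, 0.1]
opening: 0.0001
```

Call:
apply_moves(deltas=[[0,[0,0,4],0],[0,[0,0,4],0],[0,[0,0,2],0],[0,[0,0,0],0]])

```text
t: 7.45
tool_pos: [0.5677, -0.013, 0.2579]
orientation: [-2.584, -1.786, 0.001]
force: [0.3, -0.2, -0.5]
opening: 0.0008
```

Call:
apply_moves(deltas=[[0,[0,0,2],0],[0,[0,0,1],0],[0,[0,0,1],0],[0,[0,0,1],0],[0,[0,0,1],0]])

```text
t: 8.07
tool_pos: [0.5679, -0.0131, 0.2526]
orientation: [2.583, 1.788, 0.0]
force: [-3.3, -0.2, 6.7]
opening: 0.0009
```

Call:
apply_moves(deltas=[[0,[0,0,1],0],[0,[0,0,1],0],[0,[0,0,1],0],[0,[0,0,1],0],[0,[0,0,0],0]])

```text
t: 8.7
tool_pos: [0.5678, -0.013, 0.2479]
orientation: [-2.583, -1.788, 0.0]
force: [0.8, 0.4, -0.3]
opening: 0.0007
```

Call:
apply_moves(deltas=[[0,[0,0,-10],0],[0,[0,0,-10],0],[0,[-18,13,0],0],[0,[-18,13,0],0],[0,[-18,13,0],0]])

```text
t: 9.32
tool_pos: [0.5856, -0.0794, 0.268]
orientation: [-2.584, -1.787, 0.0]
force: [-0.5, 0.0, -0.7]
opening: 0.0005
```

Call:
apply_moves(deltas=[[0,[-18,13,0],0],[0,[0,0,0],0.175],[0,[0,0,0],0.175],[0,[0,0,0],0.175],[0,[0,0,0],0.175]])

```text
t: 9.95
tool_pos: [0.5913, -0.0999, 0.2679]
orientation: [-3.042, -0.784, 0.001]
force: [-0.4, 0.7, 0.3]
opening: 0.0006
```

Call:
apply_moves(deltas=[[0,[0,0,0],0.175],[0,[0,0,0],0.174],[0,[0,0,0],0.174],[0,[0,0,0],0.174],[0,[0,0,0],0.174]])

```text
t: 10.58
tool_pos: [0.5913, -0.0999, 0.2679]
orientation: [-3.089, 0.573, 0.001]
force: [0.4, 0.6, -0.5]
opening: 0.0004
```

Call:
apply_moves(deltas=[[0,[0,0,4],0],[0,[0,0,4],0],[0,[0,0,2],0],[0,[0,0,0],0]])

```text
t: 11.08
tool_pos: [0.591, -0.0988, 0.2578]
orientation: [-3.091, 0.561, 0.001]
force: [0.3, -0.7, -0.4]
opening: 0.0001
```

Call:
apply_moves(deltas=[[0,[0,0,2],0],[0,[0,0,1],0],[0,[0,0,1],0],[0,[0,0,1],0],[0,[0,0,1],0]])

```text
t: 11.7
tool_pos: [0.5912, -0.0987, 0.2527]
orientation: [-3.091, 0.563, -0.0]
force: [-3.0, 0.6, 6.8]
opening: 0.0005
```

Call:
apply_moves(deltas=[[0,[0,0,1],0],[0,[0,0,1],0],[0,[0,0,1],0],[0,[0,0,1],0],[0,[0,0,0],0]])

```text
t: 12.32
tool_pos: [0.5911, -0.0987, 0.2479]
orientation: [-3.091, 0.563, 0.0]
force: [-0.4, 0.3, 0.7]
opening: 0.0009
```

Call:
apply_moves(deltas=[[0,[0,0,-10],0],[0,[0,0,-10],0],[0,[-13,18,0],0],[0,[-13,18,0],0],[0,[-13,18,0],0]])

```text
t: 12.95
tool_pos: [0.5354, -0.1359, 0.2694]
orientation: [3.091, -0.562, 0.002]
force: [-0.0, 0.1, 0.1]
opening: 0.0005
```

Call:
apply_moves(deltas=[[0,[-14,19,0],0],[0,[0,0,0],-0.175],[0,[0,0,0],-0.175],[0,[0,0,0],-0.175],[0,[0,0,0],-0.175]])

```text
t: 13.58
tool_pos: [0.5161, -0.1485, 0.2694]
orientation: [3.094, 0.54, 0.002]
force: [0.3, 0.2, -0.1]
opening: 0.0008
```

Call:
apply_moves(deltas=[[0,[0,0,0],-0.175],[0,[0,0,0],-0.174],[0,[0,0,0],-0.174],[0,[0,0,0],-0.174],[0,[0,0,0],-0.174]])

```text
t: 14.2
tool_pos: [0.5161, -0.1485, 0.2694]
orientation: [2.577, 1.795, 0.001]
force: [0.7, 0.0, 0.0]
opening: 0.0004
```

Call:
apply_moves(deltas=[[0,[0,0,4],0],[0,[0,0,4],0],[0,[0,0,2],0],[0,[0,0,0],0]])

```text
t: 14.7
tool_pos: [0.5157, -0.1483, 0.2579]
orientation: [-2.584, -1.786, 0.001]
force: [-0.2, 0.5, 0.5]
opening: 0.0005
```

Call:
apply_moves(deltas=[[0,[0,0,2],0],[0,[0,0,1],0],[0,[0,0,1],0],[0,[0,0,1],0],[0,[0,0,1],0]])

```text
t: 15.32
tool_pos: [0.5158, -0.1484, 0.2526]
orientation: [-2.583, -1.788, -0.0]
force: [-2.3, 1.3, 6.0]
opening: 0.0004
```

Call:
apply_moves(deltas=[[0,[0,0,1],0],[0,[0,0,1],0],[0,[0,0,1],0],[0,[0,0,1],0],[0,[0,0,0],0]])

```text
t: 15.95
tool_pos: [0.5157, -0.1483, 0.2479]
orientation: [-2.583, -1.788, 0.0]
force: [0.3, 0.1, 0.0]
opening: 0.0004
```

Call:
apply_moves(deltas=[[0,[0,0,-15],0],[0,[0,0,-35],0],[0,[0,0,-35],0],[0,[-30,-20,-20],0],[0,[-40,-30,0],0]])

```text
t: 16.58
tool_pos: [0.4448, -0.1968, 0.357]
orientation: [2.577, 1.787, 0.004]
force: [-0.7, -1.3, -0.7]
opening: 0.0006
```

Call:
apply_moves(deltas=[[0,[-30,40,0],0],[0,[0,40,0],0],[0,[0,0,0],0],[0,[0,0,0],0]])

```text
t: 17.08
tool_pos: [0.5085, -0.2524, 0.3537]
orientation: [-2.583, -1.788, 0.0]
force: [-0.1, 1.0, -0.7]
opening: 0.0003
```

Run:
```python
from h import *
s=robot.read_state();print(s["t"],s["tool_pos"],s["force"])
c=viewer.get_calibration("wrist");w=viewer.read_camera("wrist");sc=viewer.read_camera("scene")
a=cv2.resize(sc[170:290,180:350],(595,420))
cv2.imwrite("pics/w2.png",cv2.resize(np.hstack([w,a]),(800,291)))
cs=viewer.get_calibration("scene")
for n,im,cc in(("wrist",w,c),("scene",sc,cs)):
  b=cv2.inRange(cv2.cvtColor(im,cv2.COLOR_BGR2HSV),(100,120,40),(130,255,255))
  if n=="scene": b[:190]=0;b[262:]=0;b[:,:215]=0;b[:,302:]=0
  for k in blobs(b,30):
    P=ray(cc,k.reshape(-1,2),.060);r=cv2.minAreaRect((P[:,:2]*1000).astype(np.float32))
    print(n,cv2.boundingRect(k),np.round(r[0],1),np.round(r[1],1),round(r[2],1))
```

```text
17.075 [ 0.50846644 -0.25235168  0.35371407] [-0.09490997  0.9948724  -0.69508531]
wrist (200, 77, 90, 30) [ 515.3 -149.6] [22.7 73.6] 69.3
wrist (295, 0, 30, 73) [ 579.2 -129.4] [52.4 22.8] 69.1
wrist (162, 0, 34, 73) [481.6 -92.5] [52.5 23.8] 69.0
scene (233, 236, 47, 13) [590.5 -99.6] [113.3  23.9] 69.2
scene (282, 213, 12, 27) [566.5 -12.2] [22.8 76.1] 69.6
scene (224, 208, 12, 27) [ 515.  -149.5] [21.3 76.6] 69.9
scene (239, 201, 45, 11) [491.3 -61.9] [112.7  24.4] 69.6
```

View pics/w2.png

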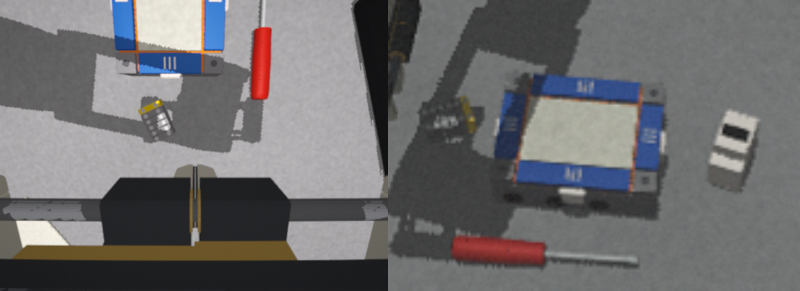

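With the 60 mm (shut) plane, all four sections land where they stood before with the 68 mm plane, so they're down and the box hasn't moved. In the picture they look level with the grey corners, and the terminals, screwdriver and breaker are undisturbed. I'm handing in.

```bash
python3 -c "
from plant import order
print(order.close_job())"
```

```text
the job is handed in; nothing more can be done
None
```

All four rim sections are pressed down and clicked shut, and I handed the job in at about 17 s of the 42 s allowed.

- **Pressing:** I pressed front, left, rear and right in turn with closed fingertips, in steps of about 1 mm. Each time the resistance rose to 6–7.5 N. It then fell to about 0 once the tips reached 62 mm, which is past the snap point.
- **Sections shut:** After backing off, the scene camera put all four section centres within about 1 mm of where they started. That reading uses the shut height (60 mm) instead of the open height (68 mm), so the sections are down and the box has not moved. In the picture they look flush with the grey corners.
- **Things around the box:** The breaker, terminals and screwdriver look undisturbed. I did not re-measure the items further away, but the arm went nowhere near touching them.
- **Limits of the check:** The last wrist view had only the right section fully in frame. It agreed with the scene camera; the other three rest on the scene camera and the force drop.

No check failed. The wrist and scene cameras disagreed by up to about 2 mm, which is within the calibration.

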